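# Peel the matching display cover off its sticky stack

### The arm

A 6-joint arm with a two-finger parallel gripper is mounted at the origin on a cart in front of the work surface, level with it; the furniture and walls round the work are solid. World frame = base frame: x ahead of the robot, y to its left, z up, the work surface at z = 0. Lengths are in m, angles in rad, forces in N, time in s.
With the tool pointing down it reaches from about 0.25 to 0.725 m from the base axis. Payload 4 kg.
Tool frame: the origin (TCP) lies at the very end of the fingers, on their centre line; the grasp point (between the pads) lies r.tcp_to_grasp behind it (r.tcp_to_grasp is the distance from the TCP to the grasp point, in m); z points along the fingers, y is the line along which they close (so a half turn about z gives the same grasp; the last joint's range is limited). The gripper opens to 85 mm and grips with 20 to 120 N. Pads are 22 mm wide; open, the fingers measure 114 mm over their backs; the gripper's body (76 mm by 85 mm) begins 54 mm behind the grasp point. The pads swing forward as they close: fully open they stand 13 mm farther back than shut.
Start: joints at [-1.163, 0.241, 0.005, 1.335, 0, 1.571], TCP at [0.198, -0.459, 0.231] pointing down, gripper open.
Joint ranges: [-2.72, 2.72], [-1.05, 1.87], [-1.09, 1.28], [-1.99, 2.15], [-1.42, 1.44], [-3.14, 3.14]. Speed limits (rad/s): [2.79, 2.79, 3.14, 3.14, 3.14, 3.14].

### API

Orientations are given as a unit quaternion [x, y, z, w].
In Python, from cell import observe, imaging, workorder, r gives the robot as it stands.
- The arm moves only by the shell command python3 -m pendant 'ROWS' [FORCE]. ROWS is JSON, one flat list of numbers, 5 for each row, row after row: the closure, from -1 (fully open) to 1 (shut), then the shift along the tool's x, y, z in m, then the turn about the tool's z in units of 6 degrees (1.0 is 6 degrees). A call has 1 to 5 rows; each row shifts and turns the commanded pose from where the row before left it, along the tool's axes as they then stand; what a row does not reach is not made up. A row lasts 1/8 s, in which the tool goes at most 62.5 mm and 10.7 degrees, less where a joint would pass 70% of its speed; a pose out of reach is approached as far as the arm can. A call is refused whole if a number of a shift passes 0.0625 or a number of a turn 1, either way. A call with a gripper value outside its range is refused whole. The fingers move at their own pace and stop on an object; FORCE is the grip in N (left out, the last holds). Time passes only in rows, so rows that do not move let the fingers close. It gives the time, the measured TCP pose, the force, the opening and the grip force at its end, in the units of the state.
- observe(): the state, without advancing time (a new reading comes with each control period).
- imaging.camera(name): name is "scene" or "top" or "wrist"; returns a dict with "color" (384x512x3 uint8, red, green, blue), "mtx" (3x3 intrinsics, pixels), "dist_coeffs" ([k1, k2, p1, p2, k3] as OpenCV has them; the pictures are not rectified), "R" (3x3) and "t" (3): a world point X has camera coordinates R X + t; the wrist camera has in their place "hand_eye" (4x4, takes a point from camera to tool coordinates, whose origin is the TCP and whose axes are the flange's). Camera axes: x right, y down, z forward; pixel columns grow to the right and rows downward; lengths in m; the calibration is good to about 2 mm. A picture is of the moment at which its call begins: read the wrist's pose just before it. There is no depth.
- workorder.finish_job(): hands the job in; it is judged then, once.
The state is a dict: "t": time; "joint_positions": joint angles; "dq": joint speeds; "joint_torque": joint torques, N m; "tcp_pos": TCP position; "orientation": TCP orientation; "ft_force": force on the tool from outside, world axes, zero at the start; "wrist_torque": the same for the moment, N m; "finger_gap": finger opening in m; "gripper_force": force on a finger pad.
Only numpy, scipy, OpenCV 4.12 (cv2) and the standard library are available. Lean on these libraries where they do the work, as an engineer would, in place of code of your own. Each camera call takes 0.05 s, during which the arm holds its last target. There are 200 camera calls.

### The job

One heart charm, red or blue, lies on the square black pad. From the stack of covers in that charm's colour, peel the clinging top cover off by lifting its tab corner first, tipping it up while the opposite corner stays down, then take it clear and finish holding it in the gripper, level and still, centred over the charm about 10 cm above the worktop, without letting it go. Leave the charms, the other colour's cover, the tin and the wax block where they are.

Things in the scene. Friction and masses are not known exactly. Their poses are not given: they have to be found in the camera images.
- red_cover: Loose top red cover: stiff formed lid, 84 mm square, 22 mm high, open below, 4 mm flange at its lower edge, 50 g. Origin: centre of its underside, 28 mm above the worktop at the start. +x runs along the diagonal to the tab corner, -x to the opposite corner. Tab: upright fin 10 mm thick across y, 30 mm long (x 31 to 61 mm), its top 50 mm above the origin, the lid's flat top 22 mm.
- red_tab (a point): Middle of the red cover's grip tab, at (46, 0, 36) mm in the cover's frame; pinch the tab here across y.
- red_far (a point): The red cover's corner opposite the tab, at its lower edge: (-59, 0, 0) mm in the cover's frame. Tip the cover up about this corner; from about 0.25 rad of tip it can be lifted clear.
- red_stack: Fixed stack of nested red covers on a wooden foot 104 mm square. Origin: centre of the foot on the worktop; position and axes as the top cover's at the start. Height 50 mm to the lid, 78 mm to the tab's top. Hidden sprung pads at the middles of the four sides grip the cover's skirt with about 3 to 8 N of friction each.
- red_heart: Small red heart charm, 29x32x11 mm, loose, 14 g. Origin: centre of its underside, 6 mm above the worktop. It lies either on the show pad or on the cork mat.
- blue_cover: Loose top blue cover: stiff formed lid, 84 mm square, 22 mm high, open below, 4 mm flange at its lower edge, 50 g. Origin: centre of its underside, 28 mm above the worktop at the start. +x runs along the diagonal to the tab corner, -x to the opposite corner. Tab: upright fin 10 mm thick across y, 30 mm long (x 31 to 61 mm), its top 50 mm above the origin, the lid's flat top 22 mm.
- blue_tab (a point): Middle of the blue cover's grip tab, at (46, 0, 36) mm in the cover's frame; pinch the tab here across y.
- blue_far (a point): The blue cover's corner opposite the tab, at its lower edge: (-59, 0, 0) mm in the cover's frame. Tip the cover up about this corner; from about 0.25 rad of tip it can be lifted clear.
- blue_stack: Fixed stack of nested blue covers on a wooden foot 104 mm square. Origin: centre of the foot on the worktop; position and axes as the top cover's at the start. Height 50 mm to the lid, 78 mm to the tab's top. Hidden sprung pads at the middles of the four sides grip the cover's skirt with about 3 to 8 N of friction each.
- blue_heart: Small blue heart charm, 29x32x11 mm, loose, 14 g. Origin: centre of its underside, 6 mm above the worktop. It lies either on the show pad or on the cork mat.
- show_pad: Square black display pad with a grey face, 90x90x6 mm, fixed. Origin: centre of its underside. One of the two heart charms lies near its middle.
- cork_mat: Round cork mat, 56 mm across, 6 mm thick, fixed, near the oak box. Origin: centre of its underside. The other heart charm lies on it.
- tin: Round pale tin, 62 mm across, 23 mm high, loose bystander. Origin: centre of its underside.
- wax: Yellow beeswax block, 30x46x18 mm, loose bystander. Origin: centre of its underside.

How it is judged:
On the way, in this order (a step that is already met when the one before it is completed fails the run):
1. the tab corner of the cover that matches the charm on the pad is lifted by 15 mm or more while its opposite corner is still down (raised less than 6 mm) (((horizontal distance between red_heart and show_pad below 0.035 m and z of red_tab in the frame of red_stack above 0.079 m and z of red_far in the frame of red_stack below 0.034 m and angle between red_cover's own z axis and vertical above 0.08 rad) or (horizontal distance between blue_heart and show_pad below 0.035 m and z of blue_tab in the frame of blue_stack above 0.079 m and z of blue_far in the frame of blue_stack below 0.034 m and angle between blue_cover's own z axis and vertical above 0.08 rad))), for 0.1 s.
2. that cover is clear of its stack, its far corner 30 mm or more above where it lay (((horizontal distance between red_heart and show_pad below 0.035 m and z of red_far in the frame of red_stack above 0.058 m and z of red_tab in the frame of red_stack above 0.094 m) or (horizontal distance between blue_heart and show_pad below 0.035 m and z of blue_far in the frame of blue_stack above 0.058 m and z of blue_tab in the frame of blue_stack above 0.094 m))), for 0.1 s.
At the end, for the whole second after the job is handed in: The cover in the colour of the charm on the pad is held in the fingers, at rest, its underside 60 to 150 mm above the worktop, tilted less than 0.2 rad, its centre within 30 mm (horizontally) of that charm, touching neither stack nor charm; the other cover still lies on its stack (((horizontal distance between red_heart and show_pad below 0.035 m and horizontal distance between red_cover and red_heart below 0.03 m and height (world z) of red_cover between 0.06 and 0.15 m and angle between red_cover's own z axis and vertical below 0.2 rad and contact force between red_cover and the fingers above 1 N and linear speed of red_cover below 0.02 m/s and distance of blue_cover from where it was at the start of the episode below 0.01 m and contact force between red_cover and red_stack below 0.01 N and contact force between red_cover and blue_stack below 0.01 N and contact force between red_cover and red_heart below 0.01 N) or (horizontal distance between blue_heart and show_pad below 0.035 m and horizontal distance between blue_cover and blue_heart below 0.03 m and height (world z) of blue_cover between 0.06 and 0.15 m and angle between blue_cover's own z axis and vertical below 0.2 rad and contact force between blue_cover and the fingers above 1 N and linear speed of blue_cover below 0.02 m/s and distance of red_cover from where it was at the start of the episode below 0.01 m and contact force between blue_cover and blue_stack below 0.01 N and contact force between blue_cover and red_stack below 0.01 N and contact force between blue_cover and blue_heart below 0.01 N))); the arm keeps its last pose, push and grip.
It fails at once if a heart charm is moved more than 10 mm (distance of any of red_heart, blue_heart from where it was at the start of the episode above 0.01 m).
It fails at once if the cover of the other colour is moved more than 10 mm ((horizontal distance between red_heart and show_pad below 0.035 m and distance of blue_cover from where it was at the start of the episode above 0.01 m) or (horizontal distance between blue_heart and show_pad below 0.035 m and distance of red_cover from where it was at the start of the episode above 0.01 m)).
It fails at once if the tin or the wax block is moved more than 10 mm (distance of any of tin, wax from where it was at the start of the episode above 0.01 m).
It also fails if it takes over 38 s, if anything falls off the work surface, if the arm or the gripper's body presses on something with over 40 N, if the wrist force passes 120 N, or if a joint passes its speed limit or range.

## Working session

There is one attempt and no reset: what is moved stays moved. The work goes in short steps, Python scripts to look and compute and a shell command to move; the robot and the scene stay as the last step left them, time stands still between calls to the robot, and variables do not carry over. Pictures are saved under pics/ and viewed, at most 10 in all, crops included, and the job is handed in when it is done.

```bash
mkdir -p pics; ls; python3 - <<'E'
from cell import observe, imaging, workorder, r
import cv2
s=observe();print(s['t'],s['tcp_pos'],s['orientation'],s['finger_gap'],r.tcp_to_grasp)
for n in("top","scene"):
    c=imaging.camera(n);cv2.imwrite(f'pics/{n}0.png',c['color'][:,:,::-1]);print(c['mtx'],c['dist_coeffs'],c['R'],c['t'])
E
```

```text
pics
0.0 [ 0.19804592 -0.45841421  0.23041671] [ 9.79285202e-01  2.02483085e-01 -1.99337108e-04 -1.02685736e-03] 0.08547057578661238 0.0187
[[353.78740278   0.         255.85984809]
 [  0.         353.78740278 186.40006823]
 [  0.           0.           1.        ]] [-0.09102684  0.          0.          0.          0.        ] [[-0.05062512 -0.99871718 -0.00104296]
 [-0.97297727  0.04955588 -0.2255204 ]
 [ 0.22528279 -0.01040222 -0.97423789]] [0.08876636 0.47645798 0.92437307]
[[490.14845079   0.         254.35022421]
 [  0.         490.14845079 185.83093104]
 [  0.           0.           1.        ]] [-0.04072089  0.          0.          0.          0.        ] [[ 0.76401029 -0.6450914  -0.01205663]
 [-0.29263626 -0.32980708 -0.89754738]
 [ 0.57502374  0.68926364 -0.44075314]] [-0.32167225  0.22521571  0.86135678]
```

View pics/top0.png

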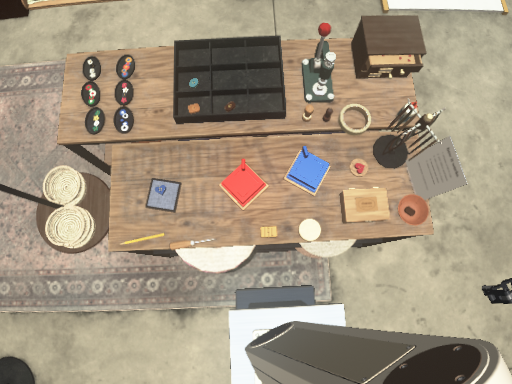

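View pics/scene0.png

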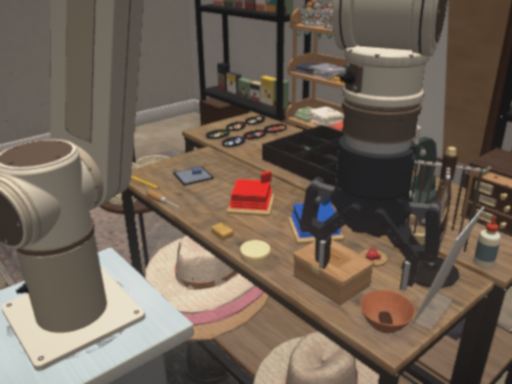

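```bash
cat > h.py <<'E'
import numpy as np, cv2
def ray(c,uv,z):
    """pixel(s) -> world points on plane z"""
    p=cv2.undistortPoints(np.float64(uv).reshape(-1,1,2),c['mtx'],np.array(c['dist_coeffs'])).reshape(-1,2)
    d=np.c_[p,np.ones(len(p))]@c['R']; o=-c['R'].T@c['t']
    return o+d*((z-o[2])/d[:,2])[:,None]
def proj(c,X):
    return cv2.projectPoints(np.float64(X).reshape(-1,1,3),cv2.Rodrigues(c['R'])[0],np.float64(c['t']),c['mtx'],np.array(c['dist_coeffs']))[0].reshape(-1,2)
E
python3 - <<'E'
from cell import imaging
from h import *
c=imaging.camera("top");im=c['color'][:,:,::-1]
a=cv2.resize(im[135:215,275:355],(480,480),interpolation=cv2.INTER_CUBIC)
b=cv2.resize(im[160:220,130:195],(312,288),interpolation=cv2.INTER_CUBIC)
o=np.zeros((480,792,3),np.uint8);o[:,:480]=a;o[:288,480:]=b
cv2.imwrite('pics/crop.png',o)
h=cv2.cvtColor(im,cv2.COLOR_BGR2HSV);
m=((h[...,0]>105)&(h[...,0]<118)&(h[...,1]>180)).astype(np.uint8)
m[:, :270]=0
k=np.argwhere(m)[:,::-1].astype(np.float32);print(len(k),cv2.minAreaRect(k),k.min(0),k.max(0))
for n,uv,z in(("red",(244,184),.05),("tin",(310,230),.02),("wax",(269,231),.018),("heart",(160,189),.011),("pad",(164,195),.006)):print(n,ray(c,uv,z))
E
```

```text
Traceback (most recent call last):
ValueError: zero-size array to reduction operation minimum which has no identity
```

View pics/crop.png

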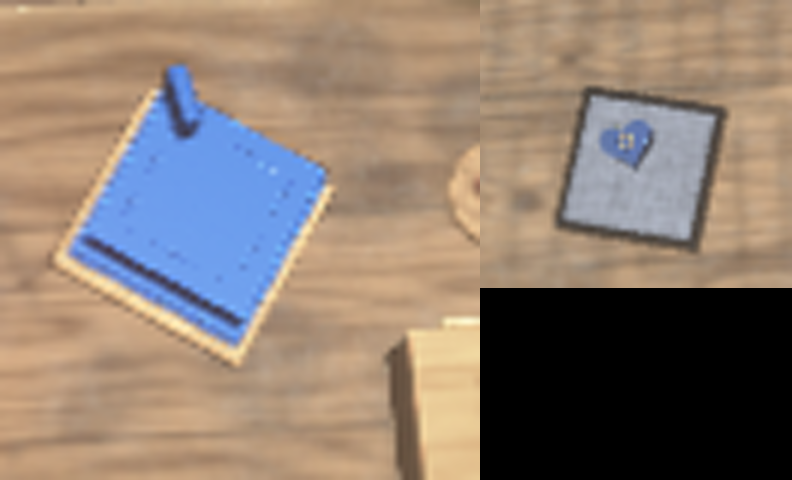

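```bash
cat > fit.py <<'E'
from cell import imaging
from h import *
from scipy.optimize import least_squares
c=imaging.camera("top")
P=np.array([[0,59.4,28],[-59.4,0,28],[0,-59.4,28],[61,0,78]])/1e3
uv=np.array([[66,257],[240,352],[331,178],[178,68]])/6-.42+[275,135]
def W(p,P):
    q=P.copy();ca,s=np.cos(p[2]),np.sin(p[2]);q[:,0]=p[0]+ca*P[:,0]-s*P[:,1];q[:,1]=p[1]+s*P[:,0]+ca*P[:,1];return q
f=least_squares(lambda p:(proj(c,W(p,P))-uv).ravel(),[.5,-.05,.5])
print(f.x,f.fun.round(2)); print("tab",W(f.x,np.array([[.046,0,.064]])),"far",W(f.x,P[1:2]))
for n,q,z in(("red",(244,184),.05),("tin",(310,230),.02),("wax",(269,231),.018),("pad",(164,195),.006)):print(n,ray(c,q,z).round(3))
print("heart",ray(c,np.array([628-480,143])/4.8-.4+[130,160],.015))
E
python3 fit.py
```

```text
[ 0.52230563 -0.0879377   0.2223516 ] [ 2.73 -0.37 -0.25 -2.16 -2.22  2.09 -0.3   0.57]
tab [[ 0.56717319 -0.0777936   0.064     ]] far [[ 0.46436797 -0.10103682  0.028     ]]
red [[0.49  0.097 0.05 ]]
tin [[ 0.356 -0.081  0.02 ]]
wax [[0.359 0.034 0.018]]
pad [[0.479 0.332 0.006]]
heart [[0.49465203 0.34049272 0.015     ]]
```

The blue charm is on the pad in the top view (about px 160,189), so I need the blue cover, at about px 308,170 with its tab at the upper left. I'll move above its tab.

```bash
python3 -m pendant '[-1,0,0,0,0.9, -1,0,0,0,0.87, -1,0.0437,-0.029,0,0, -1,0.0437,-0.029,0,0, -1,0.0437,-0.029,0,0]'; python3 -m pendant '[-1,0.0437,-0.029,0,0, -1,0.0437,-0.029,0,0, -1,0.0437,-0.029,0,0, -1,0.0437,-0.029,0,0, -1,0.0437,-0.029,0,0]'; python3 -m pendant '[-1,0.0437,-0.029,0,0, -1,0.0437,-0.029,0,0, -1,0,0,0,0, -1,0,0,0,0]'
cat >> h.py <<'E'
from scipy.spatial.transform import Rotation as Ro
def wristcam():
    from cell import imaging,observe
    s=observe();c=imaging.camera("wrist");T=np.eye(4);T[:3,:3]=Ro.from_quat(s['orientation']).as_matrix();T[:3,3]=s['tcp_pos']
    M=np.linalg.inv(T@np.array(c['hand_eye']));c['R']=M[:3,:3];c['t']=M[:3,3];return s,c
E
python3 - <<'E'
from h import *
s,c=wristcam();cv2.imwrite('pics/w1.png',c['color'][:,:,::-1])
import pickle;pickle.dump((s,c),open('w1.pkl','wb'))
tx=Ro.from_quat(s['orientation']).as_matrix();print(s['tcp_pos'],tx.round(3),s['t'])
E
```

```text
t: 0.82
tcp_pos: [0.3077, -0.3441, 0.2311]
orientation: [0.994, 0.111, -0.0, -0.0]
ft_force: [1.1, -0.1, -0.6]
finger_gap: 0.0858
gripper_force: 0.0
t: 1.45
tcp_pos: [0.4891, -0.1542, 0.2312]
orientation: [0.994, 0.111, -0.0, 0.0]
ft_force: [0.5, -0.3, -0.2]
finger_gap: 0.0854
gripper_force: 0.0
t: 1.95
tcp_pos: [0.56, -0.0797, 0.2307]
orientation: [0.994, 0.111, -0.001, 0.0]
ft_force: [-0.7, 0.2, -0.5]
finger_gap: 0.0852
gripper_force: 0.0
[ 0.56001567 -0.07968861  0.23074193] [[ 0.975  0.221 -0.002]
 [ 0.221 -0.975 -0.   ]
 [-0.002 -0.    -1.   ]] 1.95
```

View pics/w1.png

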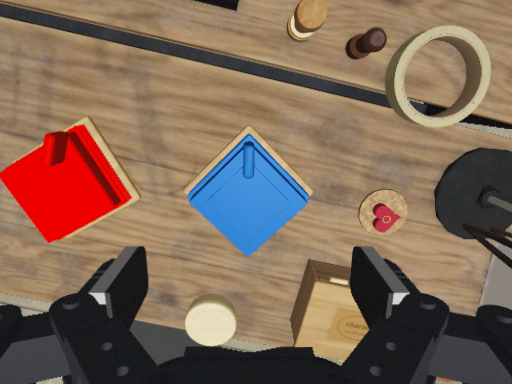

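```bash
python3 - <<'E'
from h import *
import pickle
s,c=pickle.load(open('w1.pkl','rb'))
print("cam",-c['R'].T@c['t'])
im=c['color'];cv2.imwrite('pics/w1c.png',cv2.resize(im[120:262,180:320,::-1],(588,596),interpolation=cv2.INTER_CUBIC))
a=.2224;x=np.array([np.cos(a),np.sin(a),0])
for n,uv,z in(("footT",(250,127),.01),("footL",(186,191),.01),("footR",(313,191),.01),("lidB",(249,254),.028),("lidB50",(249,254),.05),("L",(188,197),.028),("R",(310,199),.028),("tabhi",(249,142),.078),("tablo",(249,178),.078)):print(n,ray(c,uv,z).round(4))
E
```

```text
cam [ 0.62720166 -0.06282572  0.3741586 ]
footT [[ 0.5943 -0.0714  0.01  ]]
footL [[ 0.5107 -0.0179  0.01  ]]
footR [[ 0.5417 -0.1547  0.01  ]]
lidB [[ 0.4603 -0.1006  0.028 ]]
lidB50 [[ 0.4709 -0.0982  0.05  ]]
L [[ 0.5105 -0.0233  0.028 ]]
R [[ 0.5367 -0.1494  0.028 ]]
tabhi [[ 0.5878 -0.0718  0.078 ]]
tablo [[ 0.5567 -0.0788  0.078 ]]
```

View pics/w1c.png

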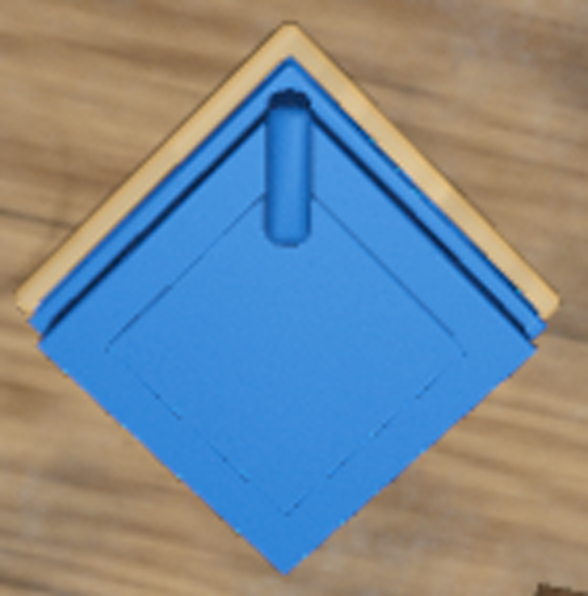

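```bash
python3 -m pendant '[-1,0.0155,-0.0013,0.04,0, -1,0,0,0.05,0, -1,0,0,0.04,0, -1,0,0,0.025,0, -1,0,0,0.0197,0]'; python3 -m pendant '[0,0,0,0,0, 0.5,0,0,0,0, 1,0,0,0,0, 1,0,0,0,0, 1,0,0,0,0]' 40; python3 -m pendant '[1,0,0,0,0, 1,0,0,0,0, 1,0,0,0,0]'
```

```text
t: 2.62
tcp_pos: [0.5738, -0.0766, 0.0556]
orientation: [0.994, 0.11, -0.001, -0.0]
ft_force: [1.3, -0.2, -0.3]
finger_gap: 0.0852
gripper_force: 0.0
t: 3.25
tcp_pos: [0.5761, -0.0754, 0.0577]
orientation: [0.994, 0.111, 0.001, 0.001]
ft_force: [-0.5, -0.7, 4.4]
finger_gap: 0.0091
gripper_force: 41.0
t: 3.62
tcp_pos: [0.5761, -0.0754, 0.0577]
orientation: [0.994, 0.111, 0.001, 0.001]
ft_force: [-1.0, -1.0, 5.4]
finger_gap: 0.0092
gripper_force: 41.1
```

```bash
python3 -m pendant '[1,-0.0011,0,-0.0027,0, 1,-0.0011,0,-0.0027,0, 1,-0.0011,0,-0.0027,0, 1,-0.0012,0,-0.0027,0, 1,0,0,0,0]' 40; python3 -m pendant '[1,-0.0014,0,-0.0026,0, 1,-0.0014,0,-0.0026,0, 1,-0.0014,0,-0.0026,0, 1,-0.0014,0,-0.0026,0, 1,0,0,0,0]'
python3 - <<'E'
from h import *
from cell import imaging
s,c=wristcam();d=imaging.camera("scene")
cv2.imwrite('pics/p1.png',cv2.hconcat([cv2.resize(c['color'][:,:,::-1],(400,300)),cv2.resize(d['color'][150:270,230:390,::-1],(400,300))]))
E
```

```text
t: 4.25
tcp_pos: [0.5705, -0.076, 0.0676]
orientation: [0.994, 0.111, -0.0, -0.0]
ft_force: [1.0, -0.5, -4.7]
finger_gap: 0.0091
gripper_force: 39.4
t: 4.88
tcp_pos: [0.5648, -0.0775, 0.0788]
orientation: [0.994, 0.111, -0.0, 0.0]
ft_force: [-1.7, -0.5, 0.4]
finger_gap: 0.0088
gripper_force: 40.0
```

View pics/p1.png

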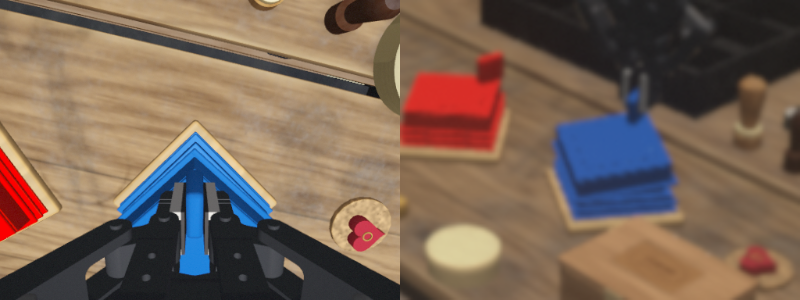

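The wrist and scene views show the tab corner lifted, the cover tipped and its far corner still on the stack. I'll tip it further, then lift it clear.

```bash
python3 -m pendant '[1,-0.0017,0,-0.0024,0, 1,-0.0017,0,-0.0024,0, 1,-0.0017,0,-0.0024,0, 1,-0.0017,0,-0.0024,0, 1,-0.0017,0,-0.0022,0]' 50; python3 -m pendant '[1,0,0,-0.006,0, 1,0,0,-0.01,0, 1,0,0,-0.015,0, 1,0,0,-0.02,0, 1,0,0,-0.02,0]';python3 -m pendant '[1,0,0,-0.025,0, 1,0,0,-0.025,0, 1,0,0,0,0, 1,0,0,0,0]'
python3 - <<'E'
from h import *
from cell import imaging
d=imaging.camera("scene");e=imaging.camera("top")
cv2.imwrite('pics/p2.png',cv2.hconcat([cv2.resize(d['color'][90:270,190:430,::-1],(400,300)),cv2.resize(e['color'][120:240,140:300,::-1],(400,300))]))
E
```

```text
t: 5.6
tcp_pos: [0.5572, -0.0792, 0.0898]
orientation: [0.994, 0.111, 0.0, -0.0]
ft_force: [0.7, 0.8, -0.3]
finger_gap: 0.0088
gripper_force: 52.0
t: 6.22
tcp_pos: [0.5575, -0.0792, 0.1623]
orientation: [0.994, 0.111, 0.001, 0.0]
ft_force: [0.7, 0.4, 0.2]
finger_gap: 0.0083
gripper_force: 52.0
t: 6.72
tcp_pos: [0.557, -0.0791, 0.2102]
orientation: [0.994, 0.111, -0.0, -0.0]
ft_force: [-0.3, 0.9, -1.0]
finger_gap: 0.0089
gripper_force: 52.0
```

View pics/p2.png

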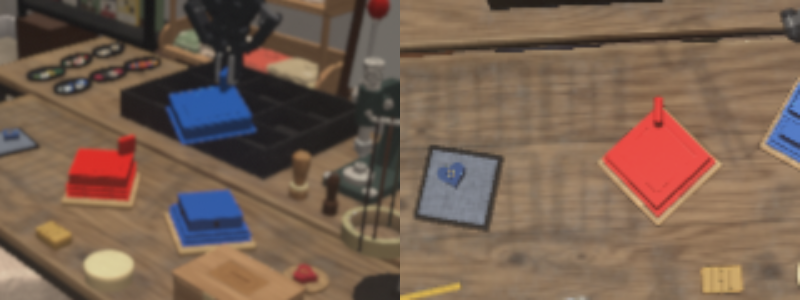

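The cover is clear of its stack, tilted about 0.3 rad with the far corner low. I'll level it by pressing the far corner down on the open worktop between the red stack and the pad.

```bash
python3 -m pendant '[1,-0.001,-0.0153,0,0, 1,-0.002,-0.027,0,0, 1,-0.002,-0.03,0,0, 1,-0.003,-0.03,0,0, 1,-0.003,-0.03,0,0]' 50; python3 -m pendant '[1,-0.003,-0.04,0,0, 1,-0.003,-0.04,0,0, 1,-0.002,-0.04,0,0, 1,-0.002,-0.03,0,0, 1,-0.001,-0.02,0,0]'; python3 -m pendant '[1,0,0,0.03,0, 1,0,0,0.035,0, 1,0,0,0.035,0, 1,0,0,0.025,0, 1,0,0,0,0]'
python3 - <<'E'
from h import *
from cell import imaging
d=imaging.camera("scene");e=imaging.camera("top")
cv2.imwrite('pics/p3.png',cv2.hconcat([cv2.resize(d['color'][90:270,150:390,::-1],(400,300)),cv2.resize(e['color'][130:250,130:290,::-1],(400,300))]))
E
```

```text
t: 7.45
tcp_pos: [0.5161, 0.0492, 0.21]
orientation: [0.994, 0.111, -0.001, -0.0]
ft_force: [0.5, 0.2, -0.4]
finger_gap: 0.0091
gripper_force: 52.1
t: 8.07
tcp_pos: [0.4802, 0.16, 0.2121]
orientation: [0.989, 0.148, -0.003, -0.021]
ft_force: [-1.0, 0.7, -0.8]
finger_gap: 0.0085
gripper_force: 52.0
t: 8.7
tcp_pos: [0.479, 0.161, 0.0863]
orientation: [0.989, 0.149, -0.005, -0.021]
ft_force: [0.0, -1.3, 0.4]
finger_gap: 0.0093
gripper_force: 52.8
```

View pics/p3.png

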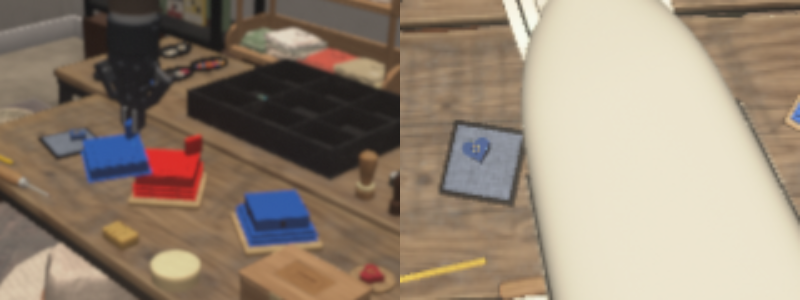

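```bash
python3 -m pendant '[1,0,0,-0.03,0, 1,0,0,-0.03,0, 1,0,0,-0.03,0, 1,0,0,0,0]'; python3 -c "
from cell import observe;s=observe();print(s['joint_positions'].round(3) if hasattr(s['joint_positions'],'round') else s['joint_positions'],s['orientation'])"
```

```text
t: 9.3
tcp_pos: [0.483, 0.1591, 0.1808]
orientation: [0.988, 0.15, 0.0, -0.022]
ft_force: [1.1, 0.7, -0.3]
finger_gap: 0.0086
gripper_force: 52.8
[ 0.292  0.28  -0.078  1.207  0.045  3.133] [ 9.88487016e-01  1.49623736e-01  1.44168346e-04 -2.24974809e-02]
```

```bash
python3 -m pendant '[1,0,0,0,-1, 1,0,0,0,-1, 1,0,0,0,-1, 1,0,0,0,-1, 1,0,0,0,-1]'; python3 -m pendant '[1,0,0,0,-1, 1,0,0,0,0]'; python3 -c "
from cell import observe;s=observe();print(s['joint_positions'],s['orientation'],s['tcp_pos'])
from h import *
print(Ro.from_quat(s['orientation']).as_matrix().round(3))"
```

```text
t: 9.93
tcp_pos: [0.4802, 0.1584, 0.1764]
orientation: [0.915, 0.402, 0.002, -0.022]
ft_force: [0.2, 0.9, -0.6]
finger_gap: 0.0085
gripper_force: 52.8
t: 10.18
tcp_pos: [0.4802, 0.1584, 0.1765]
orientation: [0.894, 0.447, 0.003, -0.022]
ft_force: [0.3, 0.0, -0.2]
finger_gap: 0.0088
gripper_force: 52.8
[ 0.29194059  0.28385792 -0.08351579  1.20541755  0.04431026  2.50573324] [ 0.89410425  0.44730953  0.00280821 -0.02199721] [0.48024501 0.15836453 0.17654665]
[[ 0.6    0.8   -0.015]
 [ 0.8   -0.599  0.042]
 [ 0.025 -0.037 -0.999]]
```

```bash
python3 -m pendant '[1,0.012,-0.015,0,0, 1,0.02,-0.028,0,0, 1,0.02,-0.028,0,0, 1,0.0156,-0.017,0,0, 1,0,0,0.02,0]'; python3 -m pendant '[1,0,0,0.03,0, 1,0,0,0.025,0, 1,0,0,0.015,0, 1,0,0,0.01,0, 1,0,0,0,0]';  python3 -c "
from cell import observe;s=observe();print(s['joint_positions'])
from h import *
print(Ro.from_quat(s['orientation']).as_matrix().round(3))"
```

```text
t: 10.8
tcp_pos: [0.4511, 0.2684, 0.1631]
orientation: [0.894, 0.448, 0.005, -0.022]
ft_force: [-0.3, -0.3, 0.1]
finger_gap: 0.0086
gripper_force: 52.8
t: 11.42
tcp_pos: [0.4492, 0.2693, 0.0818]
orientation: [0.894, 0.448, 0.003, -0.022]
ft_force: [-0.8, -0.6, -0.8]
finger_gap: 0.0086
gripper_force: 52.8
[ 0.51497286  0.3946577  -0.19097544  0.97703394  0.04318388  2.72808162]
[[ 0.599  0.801 -0.014]
 [ 0.8   -0.598  0.042]
 [ 0.025 -0.036 -0.999]]
```

Now I'll press down slowly, watching the force.

```bash
python3 -m pendant '[1,0,0,0.006,0, 1,0,0,0.006,0, 1,0,0,0.005,0, 1,0,0,0.004,0, 1,0,0,0.004,0]' 40; python3 -m pendant '[1,0,0,0.004,0, 1,0,0,0.004,0, 1,0,0,0.004,0, 1,0,0,0.003,0, 1,0,0,0,0]'
```

```text
t: 12.05
tcp_pos: [0.4491, 0.2705, 0.0569]
orientation: [0.894, 0.448, 0.003, -0.022]
ft_force: [-0.0, -0.1, -0.9]
finger_gap: 0.0084
gripper_force: 52.8
t: 12.68
tcp_pos: [0.449, 0.2711, 0.0423]
orientation: [0.894, 0.448, 0.003, -0.022]
ft_force: [0.3, 0.5, 2.3]
finger_gap: 0.0087
gripper_force: 53.0
```

```bash
python3 -m pendant '[1,0,0,0.003,0, 1,0,0,0.003,0, 1,0,0,0.002,0, 1,0,0,0,0]'
python3 - <<'E'
from h import *
from cell import imaging
d=imaging.camera("scene");s,c=wristcam()
cv2.imwrite('pics/p4.png',cv2.hconcat([cv2.resize(d['color'][120:240,150:310,::-1],(400,300)),cv2.resize(c['color'][:,:,::-1],(400,300))]))
E
```

```text
t: 13.18
tcp_pos: [0.4505, 0.2727, 0.0354]
orientation: [0.894, 0.448, 0.006, -0.022]
ft_force: [2.1, 1.4, 4.0]
finger_gap: 0.0087
gripper_force: 53.6
```

View pics/p4.png

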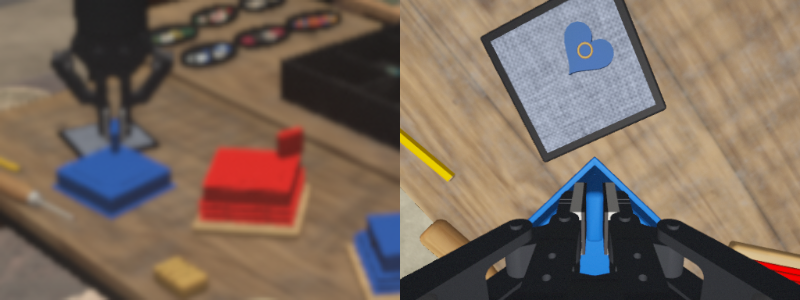

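```bash
python3 -m pendant '[1,0,0,0.002,0, 1,0,0,0.002,0, 1,0,0,0,0]'; python3 - <<'E'
from h import *
s,c=wristcam();print(s['tcp_pos'],s['ft_force'])
X=ray(c,(240,64),.015)[0];R=Ro.from_quat(s['orientation']).as_matrix()
for h in(X,np.array([.4947,.3405,.015])):
  t=h+.05*R[:,0];t[2]=.133;p=s['tcp_pos'].copy();print(h.round(4),(R.T@(t-p)).round(4))
E
```

```text
t: 13.65
tcp_pos: [0.45, 0.2731, 0.0317]
orientation: [0.894, 0.448, 0.005, -0.022]
ft_force: [-0.0, 3.9, 10.2]
finger_gap: 0.0087
gripper_force: 55.0
[0.45002817 0.27314957 0.03174314] [-0.01734359  3.8832718  10.18732156]
[0.4953 0.3439 0.015 ] [ 0.1367 -0.0095 -0.0969]
[0.4947 0.3405 0.015 ] [ 0.1336 -0.0079 -0.0971]
```

The force jumped to 10 N, so the cover is flat on the worktop. I'll tighten the grip, raise it, and carry it over the charm.

```bash
python3 -m pendant '[1,0,0,0,0, 1,0,0,-0.01,0, 1,0,0,-0.03,0, 1,0,0,-0.03,0, 1,0,0,-0.0289,0]' 80; python3 -m pendant '[1,0.02,-0.002,0,0, 1,0.035,-0.002,0,0, 1,0.035,-0.002,0,0, 1,0.03,-0.002,0,0, 1,0.015,-0.001,0,0]'; python3 -m pendant '[1,0,0,0,0, 1,0,0,0,0, 1,0,0,0,0, 1,0,0,0,0]'
python3 - <<'E'
from h import *
from cell import imaging
s,c=wristcam();d=imaging.camera("scene")
R=Ro.from_quat(s['orientation']).as_matrix();print(R.round(3),s['joint_positions'],(np.array(s['tcp_pos'])-.05*R[:,0]).round(4))
cv2.imwrite('pics/p5.png',cv2.hconcat([cv2.resize(d['color'][90:240,130:330,::-1],(400,300)),cv2.resize(c['color'][:,:,::-1],(400,300))]))
E
```

```text
t: 14.32
tcp_pos: [0.4488, 0.2664, 0.1291]
orientation: [0.894, 0.448, 0.002, -0.022]
ft_force: [0.5, 0.7, 0.0]
finger_gap: 0.008
gripper_force: 81.7
t: 14.95
tcp_pos: [0.5232, 0.3812, 0.1313]
orientation: [0.894, 0.448, 0.002, -0.021]
ft_force: [0.1, 0.2, -0.7]
finger_gap: 0.0081
gripper_force: 81.7
t: 15.45
tcp_pos: [0.5234, 0.3803, 0.1331]
orientation: [0.894, 0.448, 0.003, -0.022]
ft_force: [-0.4, -0.5, -0.6]
finger_gap: 0.0079
gripper_force: 81.7
[[ 0.599  0.801 -0.013]
 [ 0.8   -0.598  0.042]
 [ 0.025 -0.036 -0.999]] [0.60867871 0.57466321 0.25042909 1.23369085 0.04201236 2.82182168] [0.4935 0.3403 0.1318]
```

View pics/p5.png

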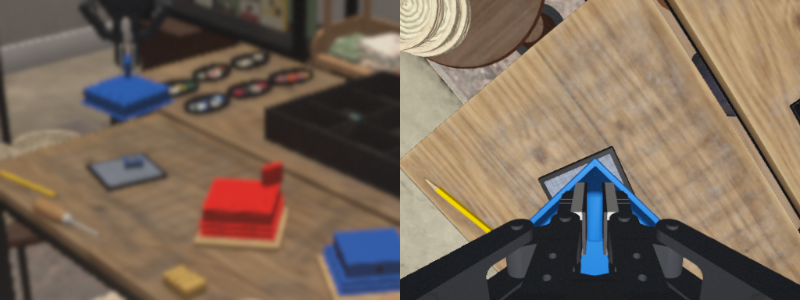

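The cover is held level at an underside height of about 0.10 m, and its estimated centre is within 4 mm of the charm. The charm is still on the pad and the red cover hasn't moved.

```bash
python3 -c "
from cell import workorder;print(workorder.finish_job())"
```

```text
the job is handed in; nothing more can be done
None
```

I peeled the blue cover off tab corner first and handed the job in at about 15.5 s, with the cover held level about 10 cm up and within about 4 mm of centre over the blue charm by my measurements; no verdict was returned.

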